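# Close a transit case and hold its bayonet cap locked

### The arm

A 7-joint arm with a two-finger parallel gripper is mounted at the origin on a cart in front of the work surface, level with it; the furniture and walls round the work are solid. World frame = base frame: x ahead of the robot, y to its left, z up, the work surface at z = 0. Lengths are in m, angles in rad, forces in N, time in s.
With the tool pointing down it reaches from about 0.425 to 0.925 m from the base axis. Payload 6.8 kg.
Tool frame: the origin (TCP) lies midway between the tips of the shut fingers; the grasp point (between the pads) lies 19 mm behind it; z points along the fingers, y is the line along which they close (so a half turn about z gives the same grasp; the last joint's range is limited). The gripper opens to 85 mm and grips with 20 to 120 N. Pads are 22 mm wide; open, the fingers measure 114 mm over their backs; the gripper's body (76 mm by 85 mm) begins 54 mm behind the grasp point. The pads swing forward as they close: fully open they stand 13 mm farther back than shut.
Start: joints at [1.035, 0.477, 0.022, 1.555, -0.011, 1.109, -0.083], TCP at [0.28, -0.614, 0.231] pointing down, gripper open.
Joint ranges: [-2.96, 2.96], [-0.34, 2.1], [-1.41, 1.46], [0.24, 2.44], [-1.37, 4.51], [0.17, 1.92], [-2.96, 2.96]. Speed limits (rad/s): [2.39, 2.39, 3.14, 3.14, 3.14, 3.14, 3.14].

### API

Orientations are given as a unit quaternion [w, x, y, z].
In Python, from station import readout, cams, job, recognise, pinpoint gives the robot as it stands. The module is installed in compiled form; this text tells all that it offers.
- The arm moves only by the tool send_rows, never from a script. Its argument "commands" is a list of rows, each a list of 2 entries, a list of its own where there are three numbers: the shift along the tool's x, y, z in cm, then the turn about the tool's z in degrees. A call has 1 to 20 rows; each row shifts and turns the commanded pose from where the row before left it, along the tool's axes as they then stand; what a row does not reach is not made up. A row lasts 1/8 s, in which the tool goes at most 62.5 mm and 10.7 degrees, less where a joint would pass 70% of its speed; a pose out of reach is approached as far as the arm can. A call is refused whole if a number of a shift passes 6.25 or a number of a turn 10.7, either way. A call with a gripper value outside its range is refused whole. "hand" is the finger opening in cm, from 0 to 8.54, set as the call begins (left out, the last holds). The fingers move at their own pace and stop on an object; the grip force is fixed at half the most. Time passes only in rows, so rows that do not move let the fingers close. It gives the time, the measured TCP pose, the force, the opening and the grip force at its end, in the units of the state.
- readout.sense(): the state, without advancing time (a new reading comes with each control period).
- cams.snapshot(name): name is "side" or "top"; returns a dict with "frame" (384x512x3 uint8, red, green, blue), "z_map" (384x512 float32, m along the optical axis (not along the pixel's ray), 0 where there is no reading), "K" (3x3 intrinsics, pixels), "rvec" (rotation vector, rad) and "tvec" (3), from world to camera coordinates, as OpenCV has them. Camera axes: x right, y down, z forward; pixel columns grow to the right and rows downward; lengths in m; the calibration is good to about 2 mm. A picture is of the moment at which its call begins.
- job.sign_off(): hands the job in; it is judged then, once.
Trained networks look in the newest picture that a camera, given by its name, has taken for a name from the list of things; names that differ only in an ending like _2 or _b are one class to them, and where a whole thing is asked for, a point or a joint stands for the part that bears it (a point fixed in the world has none). Each returns a list of dicts, best first, with "score" (0 to 1); they miss things now and then, are a little off and sometimes report something else, mostly with a low value. They report only what shows in the picture. A call takes as long as a camera call.
- recognise(camera, thing): "bbox" ([left, top, right, bottom] as shares, 0 to 1, of the picture: columns of its width, rows of its height, round what is visible of it).
- pinpoint(camera, thing): "at" ([row, column] as shares, 0 to 1, of the picture: columns of its width, rows of its height: a listed point, or the origin of a listed thing).
The state is a dict: "t": time; "joint_positions": joint angles; "joint_vel": joint speeds; "tau": joint torques, N m; "position": TCP position; "orientation": TCP orientation; "ft_force": force on the tool from outside, world axes, zero at the start; "ft_torque": the same for the moment, N m; "finger_gap": finger opening in m; "finger_force": force on a finger pad.
Only numpy, scipy, OpenCV 4.12 (cv2) and the standard library are available. Lean on these libraries where they do the work, as an engineer would, in place of code of your own. Each camera call takes 0.05 s, during which the arm holds its last target. There are 200 camera calls.

### The job

Close the metal transit case: fold its inner flap (the one with the lower hinge and the shorter tongues) down flat first, then fold the outer flap down flat over it. Then take the bayonet cap by its wing, lower its two lugs through the slot in the case's middle post, push it fully down against the spring, twist it a quarter turn clockwise as seen from above, and finish while still gripping it there, pushed in and turned; the spring pushes it back if it is let go. Leave the loupe and the small weight standing where they are.

Things in the scene. Friction and masses are not known exactly. Their poses are not given: they have to be found in the camera images.
- case: Metal transit case, fixed to the worktop: open box 130 mm along its x, 122 mm along its y, 54 mm high (57 mm at its -x wall); origin under its centre. A square post stands in its middle; the inner flap is hinged at its +x wall, the outer one at its -x wall.
- socket (a point): Centre of the slot's mouth, on top of the square middle post (50 x 50 mm, flat top 54 mm above the worktop) of the case; axes as the case's. The opening is a slot along x, 42 x 12 mm, widened to 24 x 24 mm in the middle, in a plate 6 mm thick. 10 mm below the mouth lies a round sprung floor; its dogs (4 mm high, 11 mm apart) take the cap's lugs and turn with them.
- flap_inner_hinge (a point): Middle of the inner flap's hinge line, at the case's +x wall, 63 mm from the socket along the case's x and 55.5 mm above the worktop; the hinge runs along the case's y.
- flap_outer_hinge (a point): Middle of the outer flap's hinge line, at the case's -x wall, 63 mm from the socket and 58.5 mm above the worktop; the hinge runs along the case's y.
- flap_inner (a joint): Inner flap: 0 closed flat, 1.57 upright, more leans outward (start 1.65 to 1.95). Sheet 3 mm thick, 118 mm wide for 36 mm from the hinge, then two tongues 30 mm wide, centred 44 mm either side of the middle, that reach 68 mm from the hinge and pass beside the post. Stays where it is left; about 1 N on a tongue moves it. Flat top when closed: 57 mm above the worktop.
- flap_outer (a joint): Outer flap, in the same way; its tongues reach 80 mm from the hinge and lie over the inner flap's when both are closed. Flat top when closed: 60 mm above the worktop.
- cap_wing (a point): Centre of the wing (grip) of the black bayonet cap, 49 mm above the cap's foot; z up. The wing is 44 mm long along x, 12 mm thick along y, and stands from 29 to 69 mm above the foot, on the flange. It lies along the lugs; half a turn makes no difference.
- plunger (a joint): How far the sprung floor in the post is pushed down, m: 0 free (44 mm above the worktop), 0.008 at its stop. It takes 3 N to start and 9.4 N at the stop. The lugs clear the plate and can turn from about 0.003 on; fully down is more than 0.005.
- rotor (a joint): How far the lugs have turned the dogs, rad, clockwise from above: 0 at rest, stop at 1.6; a return spring resists, 0.12 N m at a quarter turn. The dogs lag the cap by up to about 0.1 rad (play).
- cap: The loose bayonet cap, 90 g; origin at its foot. It starts upright in one of three places to the right, among small things, beyond a fixed stage about 130 mm high. Round stem 20 mm across, 25 mm long, with a lug bar across its lowest 7 mm (38 x 8 mm, along x); above it a round flange 68 mm across, 25 to 29 mm above the foot, then the wing.
- loupe: Bystander: black loupe, 37 mm across, 40 mm high, standing near the cap; origin at its underside.
- gauge_weight: Bystander: calibration weight, 26 mm across, 38 mm high, standing near the cap; origin at its underside.

How it is judged:
By the outcome, as a careful person would: the job done as asked, in the order asked, and still so for the second after the job is handed in, while the arm keeps its last pose, push and grip.
It also fails if it takes over 72 s, if anything falls off the work surface, if the arm or the gripper's body presses on something with over 40 N, if the wrist force passes 120 N, or if a joint passes its speed limit or range.

## Working session

There is one attempt and no reset: what is moved stays moved. The work goes in short steps, Python scripts to look and compute and a tool call to move; the robot and the scene stay as the last step left them, time stands still between calls to the robot, and variables do not carry over. Pictures are saved under pics/ and viewed, at most 10 in all, crops included, and the job is handed in when it is done.

Besides the shell and the picture viewer there is one more tool, called after "Call:" as name(argument=value, ...) on one line, values as JSON. send_rows: Moves the arm, as the interface text tells. Its arguments: {"type":"object","properties":{"commands":{"type":"array","items":{"type":"array"}},"hand":{"type":"number"}},"required":["commands"]}

```bash
mkdir -p pics
cat > h.py <<'E'
import numpy as np, cv2
from station import readout, cams, job, recognise, pinpoint
def snap(n):
    s=cams.snapshot(n); s['R']=cv2.Rodrigues(np.array(s['rvec'],float))[0]; s['t']=np.array(s['tvec'],float).ravel(); return s
def px2w(s,u,v,d):
    K=s['K']; c=np.array([(u-K[0,2])/K[0,0]*d,(v-K[1,2])/K[1,1]*d,d]); return s['R'].T@(c-s['t'])
def ray(s,u,v,z):
    o=-s['R'].T@s['t']; p=px2w(s,u,v,1.0)-o; return o+p*(z-o[2])/p[2]
def cloud(s):
    d=s['z_map']; v,u=np.mgrid[0:d.shape[0],0:d.shape[1]]; K=s['K']
    c=np.stack([(u-K[0,2])/K[0,0]*d,(v-K[1,2])/K[1,1]*d,d],-1)
    w=(c-s['t'])@s['R']; w[d<=0]=np.nan; return w
E
python3 - <<'E'
from h import *
print(readout.sense())
for n in ('top','side'):
    s=snap(n); cv2.imwrite(f'pics/{n}0.png',s['frame'][:,:,::-1]); print(n,'cam',-s['R'].T@s['t'])
    w=cloud(s)
    for th in ('socket','flap_inner_hinge','flap_outer_hinge','cap_wing','cap','case','loupe','gauge_weight','flap_inner','flap_outer'):
        for r in pinpoint(n,th)[:2]:
            v,u=r['at'][0]*384,r['at'][1]*512
            print(n,th,round(r['score'],2),round(u),round(v),w[min(383,int(v)),min(511,int(u))].round(3))
E
```

```text
{'t': 0.0, 'joint_positions': array([ 1.03491139,  0.47778518,  0.02234281,  1.55648451, -0.01151039,
        1.10928781, -0.08308441]), 'joint_vel': array([-1.22372403e-03, -8.98487937e-04, -2.06502736e-04, -3.79014466e-05,
       -1.51354806e-03, -3.70096469e-04,  7.68855927e-05]), 'tau': array([ 4.05585752e-04, -5.96442211e+01,  1.60792116e+00, -2.81187648e+01,
        1.24333519e-02,  9.39110178e-03,  8.56535962e-06]), 'position': array([ 0.27976282, -0.61362857,  0.23032182]), 'orientation': array([-8.81574159e-04,  9.77208542e-01,  2.12279583e-01, -2.57321992e-04]), 'ft_force': array([ 0.80776373, -0.09366869, -0.13336922]), 'ft_torque': array([-0.01409527,  0.05015527, -0.01573702]), 'finger_force': 0.0, 'finger_gap': 0.08535661325665123}
top cam [0.38121227 0.11055728 1.02629748]
top socket 0.93 155 172 [0.537 0.344 0.043]
top flap_inner_hinge 0.96 126 179 [0.517 0.403 0.059]
top flap_outer_hinge 0.94 183 169 [0.539 0.272 0.083]
top cap_wing 0.98 394 213 [ 0.446 -0.202  0.069]
top cap 0.58 383 213 [ 0.451 -0.189  0.029]
top case 0.76 159 180 [0.517 0.329 0.055]
top loupe 0.48 348 220 [ 0.43  -0.105  0.038]
top gauge_weight 0.51 386 214 [ 0.448 -0.194  0.037]
top gauge_weight 0.45 361 156 [ 0.585 -0.144  0.021]Traceback (most recent call last):
  File "<stdin>", line 7, in <module>
ValueError: it knows: cap, cap_wing, case, flap_inner_hinge, flap_outer_hinge, gauge_weight, loupe, socket
```

View pics/top0.png

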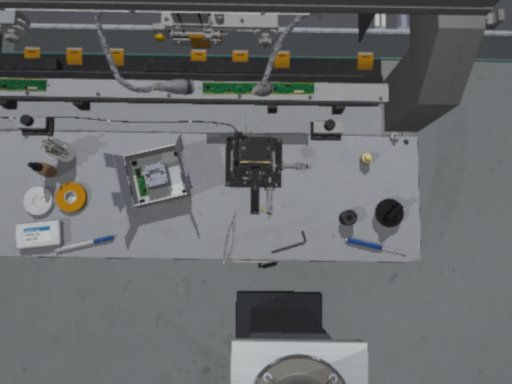

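Run:
```python
from h import *
for n in ('side',):
    s=snap(n); cv2.imwrite(f'pics/{n}0.png',s['frame'][:,:,::-1]); print(n,'cam',-s['R'].T@s['t'])
    w=cloud(s)
    for th in ('socket','flap_inner_hinge','flap_outer_hinge','cap_wing','cap','case','loupe','gauge_weight'):
        for r in pinpoint(n,th)[:2]:
            v,u=r['at'][0]*384,r['at'][1]*512
            print(n,th,round(r['score'],2),round(u),round(v),w[min(383,int(v)),min(511,int(u))].round(3))
s=snap('top'); H=dict(socket=.054,flap_inner_hinge=.0555,flap_outer_hinge=.0585,cap_wing=.049,cap=0,loupe=0,gauge_weight=0)
P={}
for th,z in H.items():
    for r in pinpoint('top',th)[:1]:
        v,u=r['at'][0]*384,r['at'][1]*512; P[th]=ray(s,u,v,z); print(th,P[th].round(4))
d=P['flap_inner_hinge']-P['flap_outer_hinge']; print(np.linalg.norm(d[:2]),np.degrees(np.arctan2(d[1],d[0])))
w=cloud(s)
# wing top points z .06-.08 near cap
m=(abs(w[...,2]-.069)<.006)&(np.hypot(w[...,0]-.446,w[...,1]+.2)<.04)
p=w[m][:,:2]; print(m.sum(),p.mean(0)); print(cv2.minAreaRect(p.astype(np.float32)*1000))
```

```text
side cam [ 0.43698286 -0.69028951  0.49885643]
side socket 0.84 260 160 [0.524 0.259 0.088]
side socket 0.54 265 169 [0.543 0.276 0.051]
side flap_inner_hinge 0.64 251 151 [0.5   0.242 0.122]
side flap_outer_hinge 0.7 265 168 [0.543 0.273 0.059]
side cap_wing 0.76 237 286 [ 0.444 -0.21   0.057]
side cap 0.96 242 308 [ 0.452 -0.235  0.028]
side case 0.74 259 175 [0.526 0.272 0.037]
side case 0.43 253 151 [0.503 0.244 0.121]
side loupe 0.81 227 273 [ 0.428 -0.123  0.012]
side gauge_weight 0.73 305 287 [ 0.576 -0.17   0.01 ]
flap_inner_hinge [0.5157 0.4088 0.0555]
flap_outer_hinge [0.5433 0.2747 0.0585]
cap_wing [ 0.4497 -0.2003  0.049 ]
cap [ 0.4493 -0.2043  0.    ]
loupe [ 0.4337 -0.111   0.    ]
gauge_weight [ 0.589  -0.1537  0.    ]
0.13692224519395596 101.61809020214672
105 [ 0.44890285 -0.20395748]
((448.67730712890625, -204.1108856201172), (11.651885032653809, 42.52151870727539), 44.03791427612305)
```

View pics/side0.png

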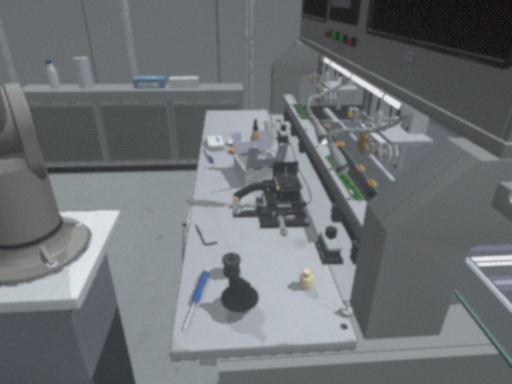

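The top view shows the case at about (157,175), the cap at (390,213), the loupe at (348,217) and the weight at (366,158). The stage is at (255,165). In the side view the flaps stand upright near (250,150).

```bash
cat >> h.py <<'E'
def plan(start,phi0,targets,step=.05,turn=9.0):
    """targets: list of (x,y,z,phi_deg); prints straight-line legs as rows (cm in tool axes)"""
    p=np.array(start,float); ph=phi0
    for t in targets:
        d=np.array(t[:3])-p; dp=(t[3]-ph+180)%360-180
        n=max(1,int(np.ceil(max(np.linalg.norm(d)/step,abs(dp)/turn)))); rows=[]
        for i in range(n):
            a=np.radians(ph); dd=d/n*100
            rows.append([[round(dd[0]*np.cos(a)+dd[1]*np.sin(a),2),round(dd[0]*np.sin(a)-dd[1]*np.cos(a),2),round(-dd[2],2)],round(-dp/n,2)])
            ph+=dp/n
        print(t,n,str(rows).replace(' ','')); p=np.array(t[:3]); 
def phi():
    from scipy.spatial.transform import Rotation as R
    w,x,y,z=readout.sense()['orientation']; m=R.from_quat([x,y,z,w]).as_matrix(); return np.degrees(np.arctan2(m[1,0],m[0,0]))
E
python3 - <<'E'
from h import *
s=snap('top'); w=cloud(s); v=w[...,2]>-.02
# obstacle map: max height on 5cm grid
for x0 in np.arange(.35,.9,.05):
    print('%.2f'%x0,[int(1000*np.nanmax(np.where((abs(w[...,0]-x0)<.025)&(abs(w[...,1]-y0)<.025)&v,w[...,2],0))) for y0 in np.arange(-.5,.56,.05)])
near=np.hypot(w[...,0]-.53,w[...,1]-.342)<.12
for lo,hi in((.048,.062),(.07,.15)):
    m=near&(w[...,2]>lo)&(w[...,2]<hi); p=w[m]; print(lo,m.sum(),p.mean(0)); print(cv2.minAreaRect((p[:,:2]*1000).astype(np.float32)))
a=np.radians(101.6); e=np.array([np.cos(a),np.sin(a)]); f=np.array([-e[1],e[0]])
s2=snap('side')
for n,W in(('top',w),('side',cloud(s2))):
    q=W[np.isfinite(W[...,0])]; c=(q[:,:2]-[.5295,.3418]); X=c@e;Y=c@f
    m=(abs(X)<.12)&(abs(Y)<.065)&(q[:,2]>.065)&(q[:,2]<.15)
    for sg in(1,-1):
        k=m&(X*sg>.03); print(n,sg,k.sum())
        if k.sum()>10: print(np.polyfit(q[k,2],X[k],1), q[k,2].max(), Y[k].min(),Y[k].max())
print('phi',phi())
plan(readout.sense()['position'],phi(),[(.58,-.35,.33,60),(.62,.0,.33,85),(.6,.3,.30,101.6),(.509,.465,.25,101.6)])
E
```

```text
0.35 [0, 0, 0, 0, 3, 12, 15, 15, 4, 5, 7, 9, 5, 9, 13, 5, 4, 6, 5, 11, 13, 26]
0.40 [0, 0, 0, 0, 4, 5, 31, 16, 45, 5, 8, 5, 5, 11, 11, 5, 4, 5, 6, 14, 11, 27]
0.45 [0, 0, 0, 0, 4, 33, 72, 41, 42, 5, 5, 61, 81, 9, 5, 6, 57, 57, 121, 5, 16, 17]
0.50 [0, 0, 0, 0, 3, 6, 31, 5, 5, 6, 5, 65, 96, 97, 17, 137, 60, 58, 120, 4, 16, 18]
0.55 [0, 0, 0, 0, 4, 4, 5, 41, 4, 5, 39, 100, 104, 132, 16, 114, 94, 58, 99, 122, 6, 108]
0.60 [0, 0, 0, 0, 3, 4, 6, 40, 6, 5, 5, 101, 104, 133, 18, 137, 115, 57, 56, 5, 5, 109]
0.65 [0, 0, 0, 0, 240, 241, 243, 5, 46, 72, 18, 19, 227, 15, 14, 9, 7, 235, 6, 7, 6, 7]
0.70 [0, 0, 0, 0, 293, 292, 291, 113, 113, 113, 117, 133, 240, 113, 114, 176, 200, 244, 250, 112, 112, 115]
0.75 [0, 0, 0, 0, 321, 335, 323, 336, 337, 111, 331, 333, 244, 330, 338, 329, 111, 113, 331, 111, 337, 112]
0.80 [68, 68, 69, 290, 367, 368, 366, 365, 364, 363, 360, 360, 358, 357, 355, 354, 351, 350, 349, 348, 346, 343]
0.85 [67, 69, 68, 0, 0, 70, 228, 193, 71, 70, 68, 212, 214, 213, 212, 66, 213, 69, 69, 70, 70, 68]
0.048 754 [0.5246309  0.3492053  0.05439556]
((527.2694091796875, 340.91946411
[... 2088 characters left out ...]
p.float64(-2.37)],[[np.float64(4.28),np.float64(-0.3),np.float64(0.43)],np.float64(-2.37)],[[np.float64(4.29),np.float64(-0.13),np.float64(0.43)],np.float64(-2.37)],[[np.float64(4.29),np.float64(0.05),np.float64(0.43)],np.float64(-2.37)],[[np.float64(4.29),np.float64(0.23),np.float64(0.43)],np.float64(-2.37)],[[np.float64(4.28),np.float64(0.41),np.float64(0.43)],np.float64(-2.37)]]
(0.509, 0.465, 0.25, 101.6) 4 [[[np.float64(4.5),np.float64(-1.4),np.float64(1.25)],np.float64(-0.0)],[[np.float64(4.5),np.float64(-1.4),np.float64(1.25)],np.float64(-0.0)],[[np.float64(4.5),np.float64(-1.4),np.float64(1.25)],np.float64(-0.0)],[[np.float64(4.5),np.float64(-1.4),np.float64(1.25)],np.float64(-0.0)]]
```

```bash
sed -i 's/rows.append(\[\[round(\(.*\)$/rows.append([[round(\1/; s/print(t,n,str(rows)/print(t,n,str(eval(str(rows).replace("np.float64","")))/' h.py
python3 - <<'E'
from h import *
plan(readout.sense()['position'],phi(),[(.42,-.35,.30,50),(.49,.0,.30,80),(.48,.3,.30,104),(.4995,.4525,.20,104)],step=.055)
E
```

```text
(0.42, -0.35, 0.3, 50) 6 [[[3.95,-3.04,-1.14],-4.25],[[4.16,-2.74,-1.14],-4.25],[[4.35,-2.42,-1.14],-4.25],[[4.52,-2.09,-1.14],-4.25],[[4.66,-1.75,-1.14],-4.25],[[4.78,-1.4,-1.14],-4.25]]
(0.49, 0.0, 0.3, 80) 7 [[[4.47,-2.45,-0.0],-4.29],[[4.64,-2.11,-0.0],-4.29],[[4.79,-1.75,-0.0],-4.29],[[4.91,-1.39,-0.0],-4.29],[[5.0,-1.02,-0.0],-4.29],[[5.06,-0.64,-0.0],-4.29],[[5.09,-0.26,-0.0],-4.29]]
(0.48, 0.3, 0.3, 104) 6 [[[4.9,-1.03,-0.0],-4.0],[[4.96,-0.69,-0.0],-4.0],[[4.99,-0.34,-0.0],-4.0],[[5.0,0.01,-0.0],-4.0],[[4.99,0.36,-0.0],-4.0],[[4.95,0.7,-0.0],-4.0]]
(0.4995, 0.4525, 0.2, 104) 4 [[[3.58,1.4,2.5],0.0],[[3.58,1.4,2.5],0.0],[[3.58,1.4,2.5],0.0],[[3.58,1.4,2.5],0.0]]
```

Call:
send_rows(commands=[[[3.95,-3.04,-1.1],-4.25],[[4.16,-2.74,-1.1],-4.25],[[4.35,-2.42,-1.1],-4.25],[[4.52,-2.09,-1.1],-4.25],[[4.66,-1.75,-1.2],-4.25],[[4.78,-1.4,-1.2],-4.25],[[4.47,-2.45,0],-4.3],[[4.64,-2.11,0],-4.3],[[4.79,-1.75,0],-4.3],[[4.91,-1.39,0],-4.3],[[5.0,-1.02,0],-4.3],[[5.06,-0.64,0],-4.3],[[5.09,-0.26,0],-4.3],[[4.9,-1.03,0],-4.0],[[4.96,-0.69,0],-4.0],[[4.99,-0.34,0],-4.0],[[5.0,0,0],-4.0],[[4.99,0.36,0],-4.0],[[4.95,0.7,0],-4.0],[[0,0,0],0]], hand=0)

```text
t: 3.9
position: [0.4773, 0.3045, 0.2995]
orientation: [-0.001, 0.612, 0.791, 0.001]
ft_force: [0.2, -0.3, -0.2]
finger_gap: -0.0001
finger_force: 0.0
```

Run:
```python
from h import *
s=readout.sense(); print(s['position'],phi(),s['joint_positions'],s['joint_vel'].round(3),s['t'])
plan(s['position'],phi(),[(.4995,.4525,.20,104)],step=.055)
```

```text
[0.47727799 0.30453114 0.29948612] 104.5289235024116 [-0.09026808  0.32217011 -0.73256403  1.69952878  0.22588052  1.2059837
 -0.6245685 ] [ 0.049 -0.025  0.06   0.031  0.007  0.01   0.013] 3.9
(0.4995, 0.4525, 0.2, 104) 4 [[[3.44,1.47,2.49],0.13],[[3.44,1.46,2.49],0.13],[[3.45,1.45,2.49],0.13],[[3.45,1.44,2.49],0.13]]
```

Call:
send_rows(commands=[[[3.45,1.45,2.5],0.1],[[3.45,1.45,2.5],0.1],[[3.45,1.45,2.5],0.1],[[3.45,1.45,2.5],0.1],[[0,0,4],0],[[0,0,4],0],[[0,0,4],0],[[0,0,0],0],[[0,0,0],0]])

```text
t: 5.03
position: [0.503, 0.4482, 0.0809]
orientation: [0.0, 0.618, 0.786, 0.001]
ft_force: [0.1, 1.1, 1.0]
finger_gap: -0.0
finger_force: 0.0
```

Run:
```python
from h import *
s=readout.sense(); print(s['position'],phi(),s['joint_positions'],s['ft_force'],s['t'])
d=s['position'][:2]-[.5273,.3409];a=np.radians(104);print('X,Y',d@[np.cos(a),np.sin(a)],d@[-np.sin(a),np.cos(a)])
```

```text
[0.50299916 0.44816824 0.08091957] 103.65911637135584 [-0.40036886  0.71364129 -0.6173121   1.64154274  0.4875792   0.94318852
 -0.95562756] [0.10644746 1.06169926 0.95276267] 5.025
X,Y 0.10996082439038216 -0.002371533291104832
```

Call:
send_rows(commands=[[[-1.2,0,-0.1],0],[[-1.3,0,-0.15],0],[[-1.1,0,-0.2],0],[[-1.0,0,0.2],0],[[-0.9,0,0.5],0],[[-0.4,0,0.4],0],[[-0.3,0,0.4],0],[[-0.2,0,0.4],0],[[-0.1,0,0.4],0],[[-0.1,0,0.3],0],[[0,0,0.2],0],[[0,0,0.1],0],[[0,0,0],0],[[0,0,0],0]])

```text
t: 6.78
position: [0.5176, 0.3841, 0.057]
orientation: [0.001, 0.618, 0.787, 0.0]
ft_force: [-3.8, -4.6, 17.4]
finger_gap: -0.0001
finger_force: 8.9
```

```bash
cat >> h.py <<'E'
C=np.array([.5273,.3409]); A=np.radians(104)
def st():
    s=readout.sense(); d=s['position'][:2]-C; print('t',s['t'],'X,Y',(1000*d@[np.cos(A),np.sin(A)]).round(1),(1000*d@[-np.sin(A),np.cos(A)]).round(1),'z',s['position'][2].round(4),'phi',phi().round(2),'F',s['ft_force'].round(1),'q',s['joint_positions'].round(2)); return s
E
python3 - <<'E'
from h import *
st(); s=snap('top'); cv2.imwrite('pics/a.png',cv2.resize(s['frame'][110:240,80:280,::-1],None,fx=3,fy=3))
E
```

```text
t 6.775 X,Y 44.3 -1.0 z 0.057 phi 103.72 F [-3.8 -4.6 17.4] q [-0.31  0.7  -0.61  1.73  0.51  0.87 -0.9 ]
```

View pics/a.png

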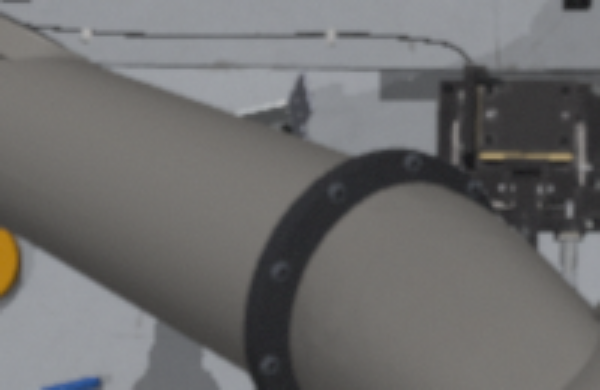

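The arm hides the case in this picture. But the tip is at z = 57 mm with 17 N on it, which fits a closed inner flap. Next is the outer flap.

Call:
send_rows(commands=[[[0,0,-4],0],[[0,0,-4],0],[[0,0,-4],0],[[-1,0,-3],0],[[-4,0,0],0],[[-4,0,0],0],[[-4,0,0],0],[[-2.6,0,2],0.3],[[0,0,0],0],[[0,0,3.5],0],[[0,0,3.5],0],[[0,0,3.4],0],[[0,0,0],0],[[0,0,0],0]])

```text
t: 8.57
position: [0.5551, 0.2339, 0.0823]
orientation: [0.0, 0.619, 0.785, 0.001]
ft_force: [0.5, -0.3, 0.9]
finger_gap: 0.0001
finger_force: 0.0
```

Run:
```python
from h import *
st()
for n in('top','side'):
    s=snap(n); W=cloud(s); q=W[np.isfinite(W[...,0])]; c=q[:,:2]-C; X=c@[np.cos(A),np.sin(A)]; Y=c@[-np.sin(A),np.cos(A)]
    for x0 in range(-90,100,10):
        k=(abs(X*1000-x0)<5)&(abs(Y)<.062)&(abs(Y)>.03)&(q[:,2]<.145)
        if k.sum(): print(n,x0,k.sum(),(np.percentile(q[k,2],[50,95])*1000).round())
```

```text
t 8.575 X,Y -110.6 -1.1 z 0.0823 phi 103.48 F [ 0.5 -0.3  0.9] q [-0.04  0.61 -0.62  1.82  0.46  0.85 -0.65]
top -90 71 [  1. 136.]
top -80 92 [  2. 126.]
top -70 86 [42. 95.]
top -60 39 [52. 66.]
top -50 52 [ 9. 55.]
top -40 55 [ 4. 54.]
top -30 63 [ 5. 56.]
top -20 77 [ 5. 55.]
top -10 103 [ 5. 56.]
top 0 206 [55. 60.]
top 10 137 [57. 60.]
top 20 135 [57. 60.]
top 30 139 [56. 59.]
top 40 136 [56. 59.]
top 50 130 [57. 60.]
top 60 119 [57. 59.]
top 70 10 [ 2. 56.]
top 80 69 [0. 3.]
top 90 107 [0. 3.]
side -90 82 [122. 133.]
side -80 159 [ 95. 111.]
side -70 218 [46. 79.]
side -60 25 [28. 55.]
side -50 21 [27. 53.]
side -40 15 [21. 52.]
side -30 20 [28. 53.]
side -20 18 [30. 53.]
side -10 24 [40. 55.]
side 0 26 [43. 56.]
side 10 29 [49. 57.]
side 20 27 [51. 57.]
side 30 27 [52. 56.]
side 40 23 [55. 57.]
side 50 28 [46. 57.]
side 60 29 [28. 56.]
side 70 1 [-2. -2.]
side 80 2 [-2. -2.]
side 90 4 [-3. -2.]
```

Call:
send_rows(commands=[[[1.2,0,-0.2],0],[[1.35,0,-0.2],0],[[1.1,0,-0.25],0],[[1.0,0,0.2],0],[[0.9,0,0.5],0],[[0.4,0,0.4],0],[[0.3,0,0.4],0],[[0.2,0,0.4],0],[[0.1,0,0.4],0],[[0.1,0,0.3],0],[[0,0,0.2],0],[[0,0,0.1],0],[[0,0,0.05],0],[[0,0,0],0],[[0,0,0],0]])

```text
t: 10.55
position: [0.5394, 0.2967, 0.06]
orientation: [0.001, 0.62, 0.785, -0.0]
ft_force: [-5.8, -5.4, 19.0]
finger_gap: -0.0001
finger_force: 9.6
```

Run:
```python
from h import *
st()
```

```text
t 10.55 X,Y -45.9 -1.0 z 0.06 phi 103.38 F [-5.8 -5.4 19. ] q [-0.17  0.66 -0.6   1.8   0.49  0.83 -0.77]
```

Run:
```python
from h import *
s=st()
p=s['position'];plan(p,phi(),[(p[0],p[1],.20,104),(.50,.2,.28,108),(.48,.0,.28,120),(.449,-.204,.2,134)],step=.05)
```

```text
t 10.55 X,Y -45.9 -1.0 z 0.06 phi 103.38 F [-5.8 -5.4 19. ] q [-0.17  0.66 -0.6   1.8   0.49  0.83 -0.77]
(np.float64(0.5393891854104079), np.float64(0.29665378049435), 0.2, 104) 3 [[[0.0,0.0,-4.67],-0.21],[[0.0,0.0,-4.67],-0.21],[[0.0,0.0,-4.67],-0.21]]
(0.5, 0.2, 0.28, 108) 3 [[[-2.81,-2.05,-2.67],-1.33],[[-2.76,-2.12,-2.67],-1.33],[[-2.71,-2.18,-2.67],-1.33]]
(0.48, 0.0, 0.28, 120) 5 [[[-3.68,-1.62,-0.0],-2.4],[[-3.61,-1.77,-0.0],-2.4],[[-3.53,-1.92,-0.0],-2.4],[[-3.45,-2.07,-0.0],-2.4],[[-3.36,-2.21,-0.0],-2.4]]
(0.449, -0.204, 0.2, 134) 5 [[[-3.22,-2.58,1.6],-2.8],[[-3.09,-2.73,1.6],-2.8],[[-2.96,-2.88,1.6],-2.8],[[-2.81,-3.02,1.6],-2.8],[[-2.66,-3.15,1.6],-2.8]]
```

Call:
send_rows(commands=[[[0,0,-4.7],-0.2],[[0,0,-4.7],-0.2],[[0,0,-4.7],-0.2],[[-2.8,-2.05,-2.7],-1.3],[[-2.76,-2.12,-2.7],-1.3],[[-2.7,-2.18,-2.6],-1.3],[[-3.68,-1.62,0],-2.4],[[-3.6,-1.77,0],-2.4],[[-3.53,-1.92,0],-2.4],[[-3.45,-2.07,0],-2.4],[[-3.36,-2.2,0],-2.4],[[-3.2,-2.6,1.6],-2.8],[[-3.1,-2.7,1.6],-2.8],[[-2.96,-2.9,1.6],-2.8],[[-2.8,-3.0,1.6],-2.8],[[-2.66,-3.15,1.6],-2.8],[[0,0,0],0],[[0,0,0],0]], hand=5)

```text
t: 12.8
position: [0.4482, -0.2025, 0.1989]
orientation: [0.0, 0.392, 0.92, 0.0]
ft_force: [0.0, 0.6, -0.6]
finger_gap: 0.0499
finger_force: 0.0
```

Run:
```python
from h import *
s=st(); print(s['position'],s['finger_gap'])
T=snap('top'); W=cloud(T); q=W[np.isfinite(W[...,0])]; c=q[:,:2]-C; X=c@[np.cos(A),np.sin(A)]; Y=c@[-np.sin(A),np.cos(A)]
for x0 in range(-80,90,10):
    k=(abs(X*1000-x0)<5)&(abs(Y)<.06)&(abs(Y)>.03)&(q[:,2]<.145)
    if k.sum(): print(x0,k.sum(),(np.percentile(q[k,2],[5,50,95])*1000).round())
k=(abs(X)<.09)&(abs(Y)<.09)&(q[:,2]>.045)&(q[:,2]<.07); p=q[k]; print(cv2.minAreaRect((p[:,:2]*1000).astype(np.float32)))
r=pinpoint('top','socket')[:1]
for z in r: print(z['score'],ray(T,z['at'][1]*512,z['at'][0]*384,.054))
cv2.imwrite('pics/c.png',cv2.resize(T['frame'][130:220,105:205,::-1],None,fx=6,fy=6,interpolation=cv2.INTER_CUBIC))
np.save('case.npy',T['frame'])
S=snap('side'); cv2.imwrite('pics/s.png',cv2.resize(S['frame'][160:340,160:340,::-1],None,fx=3,fy=3,interpolation=cv2.INTER_CUBIC))
for r in pinpoint('side','cap_wing')[:1]+pinpoint('side','cap')[:1]: print(r['score'],ray(S,r['at'][1]*512,r['at'][0]*384,.049),ray(S,r['at'][1]*512,r['at'][0]*384,0))
W=cloud(S); k=(np.hypot(W[...,0]-.449,W[...,1]+.204)<.04)&(abs(W[...,2]-.027)<.006); print(k.sum(),cv2.minEnclosingCircle((W[k][:,:2]*1000).astype(np.float32)))
```

```text
t 12.8 X,Y -508.1 208.2 z 0.1989 phi 133.9 F [ 0.   0.6 -0.6] q [ 0.8   0.27 -0.59  1.99  0.18  0.94  0.89]
[ 0.4481719  -0.20245497  0.19892128] 0.04988567520124676
-80 102 [-3.  0.  3.]
-70 163 [-2.  2. 52.]
-60 128 [49. 60. 63.]
-50 114 [57. 60. 63.]
-40 109 [57. 60. 63.]
-30 113 [56. 60. 64.]
-20 115 [55. 60. 62.]
-10 120 [ 6. 59. 62.]
0 120 [ 5. 60. 62.]
10 123 [12. 60. 62.]
20 109 [26. 58. 60.]
30 117 [ 7. 57. 60.]
40 117 [44. 56. 60.]
50 110 [53. 57. 60.]
60 103 [53. 56. 59.]
70 7 [ 0. 50. 54.]
80 61 [-3.  0.  3.]
((527.0940551757812, 340.7154541015625), (122.57199096679688, 132.9568328857422), 13.927621841430664)
0.97 [0.52886746 0.33963354 0.054     ]
0.67 [ 0.44537176 -0.20607885  0.049     ] [ 0.44628551 -0.15333686  0.        ]
0.71 [ 0.4509881  -0.25181651  0.049     ] [ 0.4525136  -0.20405644  0.        ]
567 ((450.4967346191406, -208.99087524414062), 34.24674606323242)
```

View pics/c.png

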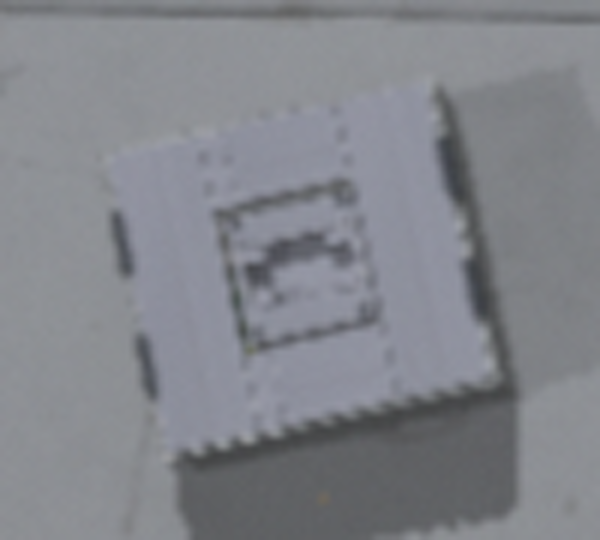

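View pics/s.png

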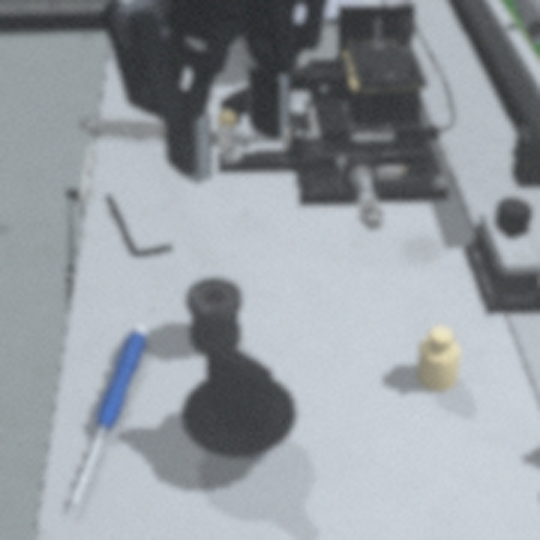

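The case picture shows both flaps flat. The post's corners are at crop (215,210), (345,182), (378,320) and (250,350), with the slot between (250,265) and (350,250). The side crop shows the cap at (238,400) with the open gripper above it, clear of the loupe at (215,315).

Call:
send_rows(commands=[[[-0.23,-0.12,4],0],[[0,0,4],0],[[0,0,3],0],[[0,0,2.5],0],[[0,0,1.8],0],[[0,0,1],0],[[0,0,0],0],[[0,0,0],0]])

```text
t: 14.05
position: [0.4494, -0.2057, 0.0365]
orientation: [0.001, 0.391, 0.92, -0.0]
ft_force: [0.4, -0.3, 0.3]
finger_gap: 0.0499
finger_force: 0.0
```

Run:
```python
from h import *
s=st(); print(s['position'])
T=snap('top')
c=np.array([[215,210],[345,182],[378,320],[250,350]])/6+[105,130]-.42
P=np.array([ray(T,u,v,.054)[:2] for u,v in c])*1000; print(P.round(1),P.mean(0))
for i in range(4):
    d=P[(i+1)%4]-P[i]; print(np.linalg.norm(d),np.degrees(np.arctan2(d[1],d[0]))%90)
```

```text
t 14.05 X,Y -511.5 207.8 z 0.0365 phi 133.91 F [ 0.4 -0.3  0.3] q [ 0.69  0.52 -0.47  2.1   0.4   0.61  0.7 ]
[ 0.44940762 -0.20570969  0.03651637]
[[549.8 373. ]
 [561.5 323.6]
 [508.2 308.8]
 [495.9 357.2]] [528.86910328 340.64957682]
50.777884147103144 13.297670432380485
55.309677113920344 15.471181214714164
49.86494990289842 14.258775140131007
56.18739333793997 16.37629347316122
```

Call:
send_rows(commands=[[[0,0,0],0],[[0,0,0],0],[[0,0,0],0],[[0,0,0],0],[[0,0,0],0],[[0,0,0],0],[[0,0,0],0],[[0,0,0],0],[[0,0,-1],0],[[0,0,-3],0],[[0,0,-4],0],[[0,0,-4],0],[[0,0,-4],0],[[0,0,-4],0],[[0,0,-4],0],[[0,0,0],0],[[0,0,0],0]], hand=0)

```text
t: 16.23
position: [0.448, -0.2053, 0.2752]
orientation: [-0.001, 0.391, 0.92, -0.0]
ft_force: [0.2, 0.6, -1.5]
finger_gap: 0.0116
finger_force: 58.6
```

Run:
```python
from h import *
s=st(); print(s['position'],s['finger_gap'],s['finger_force'])
S=snap('side'); cv2.imwrite('pics/s2.png',cv2.resize(S['frame'][90:340,140:360,::-1],None,fx=2.4,fy=2.4,interpolation=cv2.INTER_CUBIC))
plan(s['position'],phi(),[(.48,.0,.28,120),(.51,.24,.28,107),(.5283,.3405,.20,104.1)],step=.045)
```

```text
t 16.225 X,Y -510.8 209.0 z 0.2752 phi 133.91 F [ 0.2  0.6 -1.5] q [ 0.85  0.18 -0.61  1.89  0.12  1.1   0.96]
[ 0.44804446 -0.20532807  0.27520889] 0.011627022270126589 58.619025349617004
(0.48, 0.0, 0.28, 120) 5 [[[2.51,3.31,-0.1],2.78],[[2.67,3.18,-0.1],2.78],[[2.82,3.05,-0.1],2.78],[[2.97,2.91,-0.1],2.78],[[3.11,2.76,-0.1],2.78]]
(0.51, 0.24, 0.28, 107) 6 [[[3.21,2.43,-0.0],2.17],[[3.3,2.31,-0.0],2.17],[[3.39,2.18,-0.0],2.17],[[3.47,2.05,-0.0],2.17],[[3.54,1.92,-0.0],2.17],[[3.61,1.79,-0.0],2.17]]
(0.5283, 0.3405, 0.2, 104.1) 3 [[[3.03,1.56,2.67],0.97],[[3.05,1.51,2.67],0.97],[[3.08,1.46,2.67],0.97]]
```

View pics/s2.png

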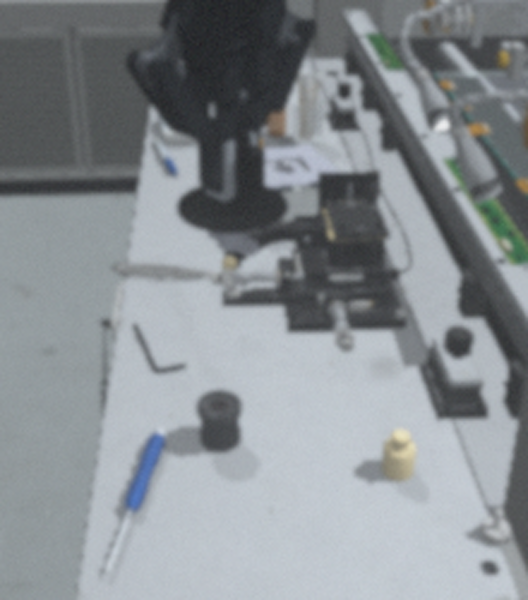

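The cap is held upright by its wing, with the flange at crop (233,210). The loupe at (218,420) and the weight at (398,455) are still standing.

Call:
send_rows(commands=[[[2.5,3.3,-0.1],2.78],[[2.67,3.18,-0.1],2.78],[[2.82,3.05,-0.1],2.78],[[2.97,2.91,-0.1],2.78],[[3.1,2.76,-0.1],2.78],[[3.2,2.43,0],2.17],[[3.3,2.3,0],2.17],[[3.39,2.18,0],2.17],[[3.47,2.05,0],2.17],[[3.54,1.92,0],2.17],[[3.6,1.8,0],2.17],[[3.03,1.56,2.7],0.97],[[3.05,1.5,2.7],0.97],[[3.08,1.46,2.6],0.97],[[0,0,0],0],[[0,0,0],0]])

```text
t: 18.27
position: [0.5287, 0.3389, 0.1999]
orientation: [-0.0, 0.615, 0.789, -0.001]
ft_force: [0.4, -0.1, -1.3]
finger_gap: 0.0116
finger_force: 58.7
```

Run:
```python
from h import *
s=st(); p=s['position']; print(p,s['finger_gap'])
S=snap('side'); W=cloud(S)
for n in('side','top'):
    if n=='top': S=snap('top'); W=cloud(S)
    z=W[...,2]-p[2]
    for lo,hi in((-.022,-.002),(-.018,-.006)):
        k=(np.hypot(W[...,0]-p[0],W[...,1]-p[1])<.045)&(z>lo)&(z<hi)
        q=W[k]
        if len(q)>5:
            c,r=cv2.minEnclosingCircle((q[:,:2]*1000).astype(np.float32)); print(n,lo,k.sum(),np.array(c)-p[:2]*1000,r,np.median(q[:,2]))
    for th,z0 in(('cap_wing',p[2]+.013),('cap',p[2]-.036),('socket',.054)):
        for r in pinpoint(n,th)[:1]: print(n,th,r['score'],(ray(S,r['at'][1]*512,r['at'][0]*384,z0)[:2]-p[:2])*1000)
    cv2.imwrite(f'pics/h_{n}.png',cv2.resize(S['frame'][90:240,180:350,::-1] if n=='side' else S['frame'][110:240,80:250,::-1],None,fx=4,fy=4,interpolation=cv2.INTER_CUBIC))
```

```text
t 18.275 X,Y -2.3 -0.9 z 0.1999 phi 104.1 F [ 0.4 -0.1 -1.3] q [-0.14  0.53 -0.73  1.67  0.39  1.1  -0.74]
[0.52869407 0.33889986 0.19990797] 0.01164309022844479
side -0.022 128 [ 1.04940331 -6.66011073] 33.997196197509766 0.19132535196882405
side -0.018 111 [ 1.04940331 -6.66011073] 33.997196197509766 0.19127460461834395
side cap_wing 0.55 [ 3.53066259 14.77324255]
side cap 0.52 [ 13.69124102 172.42976847]
side socket 0.74 [-7.80656865 -5.14140716]
top socket 0.37 [  45.38114845 -475.18299237]
```

View pics/h_side.png

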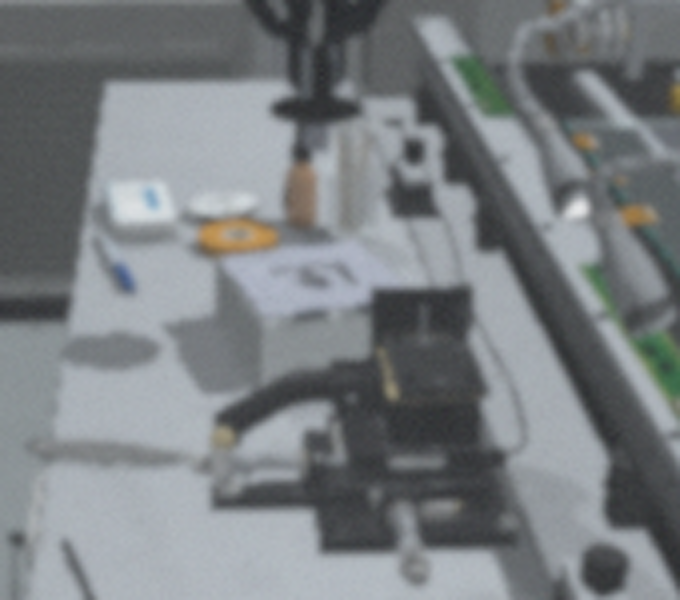

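The flange hangs above the case at crop (317,107), and the slot is at about (315,275).

Run:
```python
from h import *
s=readout.sense(); p=s['position']
S=snap('side'); W=cloud(S)
print('slot side',ray(S,180+315/4,90+275/4,.054), 'depth pt',W[159,259])
k=(np.hypot(W[...,0]-.528,W[...,1]-.338)<.11)&(W[...,2]>.05)&(W[...,2]<.068); q=W[k]
print(k.sum(),np.median(q[:,2]),cv2.minAreaRect((q[:,:2]*1000).astype(np.float32)))
# flange outline ellipse by ray at flange mid height
k=(np.hypot(W[...,0]-p[0],W[...,1]-p[1]+.006)<.045)&(abs(W[...,2]-p[2]+.008)<.012)
v,u=np.nonzero(k); pts=np.array([ray(S,a,b,p[2]-.009)[:2] for a,b in zip(u,v)])*1000
c,r=cv2.minEnclosingCircle(pts.astype(np.float32)); print('flange by ray',np.array(c)-p[:2]*1000,r,u.min(),u.max(),v.min(),v.max())
g=S['frame'][145:175,240:280].mean(2); 
cv2.imwrite('pics/slot.png',cv2.resize(S['frame'][140:180,225:295,::-1],None,fx=10,fy=10,interpolation=cv2.INTER_CUBIC))
```

```text
slot side [0.53100126 0.34599612 0.054     ] depth pt [0.532466   0.35339646 0.04996041]
637 0.056652224806860635 ((527.951904296875, 335.1492004394531), (120.4338607788086, 133.0491943359375), 13.631288528442383)
flange by ray [ 8.20726636 -6.99609035] 45.10573959350586 248 270 112 121
```

View pics/slot.png

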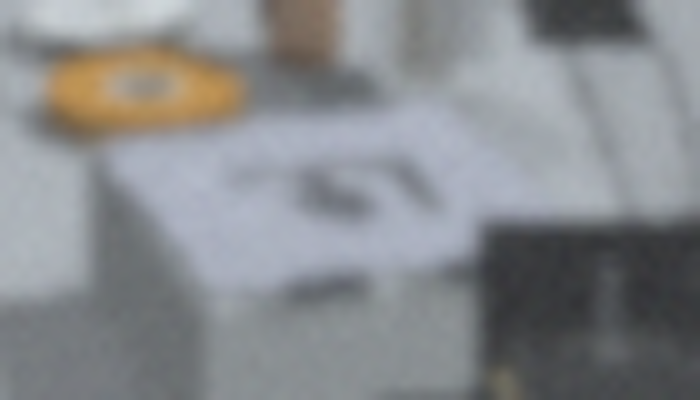

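Call:
send_rows(commands=[[[0.24,-0.07,3],0],[[0,0,3],0],[[0,0,2.5],0],[[0,0,1.4],0],[[0,0,0.5],0],[[0,0,0],0],[[0,0,0],0]])

```text
t: 19.6
position: [0.5283, 0.3423, 0.0978]
orientation: [0.0, 0.615, 0.788, 0.001]
ft_force: [-0.1, -0.2, -0.2]
finger_gap: 0.0109
finger_force: 58.9
```

Run:
```python
from h import *
s=st(); p=s['position']; print(p)
S=snap('side'); W=cloud(S)
k=(np.hypot(W[...,0]-p[0],W[...,1]-p[1]+.006)<.045)&(abs(W[...,2]-p[2]+.009)<.010); q=W[k]
print('flange',k.sum(),cv2.minEnclosingCircle((q[:,:2]*1000).astype(np.float32)))
k=(np.hypot(W[...,0]-.528,W[...,1]-.338)<.11)&(W[...,2]>.05)&(W[...,2]<.068); q=W[k]
print(k.sum(),cv2.minAreaRect((q[:,:2]*1000).astype(np.float32)))
```

```text
t 19.6 X,Y 1.1 -1.3 z 0.0978 phi 104.08 F [-0.1 -0.2 -0.2] q [-0.19  0.65 -0.68  1.74  0.49  0.93 -0.82]
[0.52829337 0.34232157 0.09781922]
flange 144 ((529.22021484375, 337.60784912109375), 34.661476135253906)
578 ((527.2992553710938, 332.6900634765625), (120.28999328613281, 130.77757263183594), 12.628642082214355)
```

Call:
send_rows(commands=[[[-0.13,-0.11,0],0],[[0,0,0.3],0],[[0,0,0.3],0],[[0,0,0.3],0],[[0,0,0.2],0],[[0,0,0],0],[[0,0,0],0]])

```text
t: 20.52
position: [0.5271, 0.3404, 0.0859]
orientation: [0.0, 0.615, 0.788, 0.0]
ft_force: [-0.4, -0.0, -1.1]
finger_gap: 0.0112
finger_force: 58.9
```

Run:
```python
from h import *
s=st(); print(s['position'],s['ft_torque'])
```

```text
t 20.525 X,Y -0.4 0.3 z 0.0859 phi 104.08 F [-0.4 -0.  -1.1] q [-0.19  0.66 -0.67  1.75  0.5   0.91 -0.83]
[0.52708268 0.34040094 0.08585142] [ 0.00011491 -0.04858594  0.00484781]
```

Call:
send_rows(commands=[[[0,0,0.3],0],[[0,0,0.3],0],[[0,0,0.2],0],[[0,0,0.2],0],[[0,0,0.1],0],[[0,0,0],0],[[0,0,0],0]])

```text
t: 21.4
position: [0.5271, 0.3404, 0.0751]
orientation: [0.0, 0.615, 0.788, 0.0]
ft_force: [-1.1, -0.8, 5.1]
finger_gap: 0.0111
finger_force: 59.7
```

Run:
```python
from h import *
s=st(); print(s['position'],s['ft_torque'])
```

```text
t 21.4 X,Y -0.5 0.3 z 0.0751 phi 104.08 F [-1.1 -0.8  5.1] q [-0.2   0.67 -0.66  1.76  0.51  0.89 -0.84]
[0.52714398 0.34037875 0.0751003 ] [-0.31929832  0.26193723 -0.05404248]
```

Call:
send_rows(commands=[[[0,0,0.2],0],[[0,0,0.15],0],[[0,0,0.05],0],[[0,0,0],0],[[0,0,0],0]])

```text
t: 22.02
position: [0.5272, 0.3405, 0.0721]
orientation: [0.0, 0.615, 0.788, 0.0]
ft_force: [-3.0, -3.2, 12.9]
finger_gap: 0.0113
finger_force: 61.1
```

Run:
```python
from h import *
s=st(); print(s['position'],s['ft_torque'])
```

```text
t 22.025 X,Y -0.4 0.2 z 0.0721 phi 104.07 F [-3.  -3.2 12.9] q [-0.2   0.67 -0.66  1.76  0.52  0.88 -0.84]
[0.52724358 0.34047126 0.07211987] [-0.81492122  0.83085912  0.01005753]
```

Call:
send_rows(commands=[[[0,0,0],6],[[0,0,0],8],[[0,0,0],8],[[0,0,0],8],[[0,0,0],8],[[0,0,0],8],[[0,0,0],8],[[0,0,0],8],[[0,0,0],8],[[0,0,0],0],[[0,0,0],0]])

```text
t: 23.4
position: [0.5293, 0.3404, 0.0722]
orientation: [0.0, 0.956, 0.293, 0.002]
ft_force: [3.0, -2.3, 7.3]
finger_gap: 0.0113
finger_force: 60.1
```

Run:
```python
from h import *
s=st(); print(s['position'],s['ft_torque'],s['finger_gap'])
```

```text
t 23.4 X,Y -1.0 -1.9 z 0.0722 phi 34.05 F [ 3.  -2.3  7.3] q [-0.4   0.61 -0.37  1.77  0.29  0.81 -1.89]
[0.52934171 0.34039246 0.07219518] [-0.53298254 -0.5183942   0.13553622] 0.011269619515669082
```

Call:
send_rows(commands=[[[0,0,0.03],8],[[0,0,0.03],8],[[0,0,0.02],6],[[0,0,0],2],[[0,0,0],0],[[0,0,0],0],[[0,0,0],0]])

```text
t: 24.28
position: [0.5297, 0.34, 0.0721]
orientation: [-0.0, 0.996, 0.087, 0.002]
ft_force: [1.8, -3.7, 14.5]
finger_gap: 0.011
finger_force: 60.9
```

Run:
```python
from h import *
s=st(); print(s['position'],s['ft_torque'],s['finger_gap'])
```

```text
t 24.275 X,Y -1.4 -2.1 z 0.0721 phi 10.03 F [ 1.8 -3.7 14.5] q [-0.48  0.6  -0.27  1.78  0.21  0.79 -2.24]
[0.52971724 0.34002542 0.07210428] [-0.9964862  -0.27971074  0.1392492 ] 0.010997313299999178
```

Run:
```python
from h import *
S=snap('side'); W=cloud(S); q=W[np.isfinite(W[...,0])]; c=q[:,:2]-C; X=c@[np.cos(A),np.sin(A)]; Y=c@[-np.sin(A),np.cos(A)]
k=(abs(X)<.06)&(abs(Y)<.058)&(abs(Y)>.042)&(q[:,2]<.1); print(k.sum(),np.percentile(q[k,2],[5,50,95]))
for th in('loupe','gauge_weight'):
    for r in pinpoint('side',th)[:1]: print(th,r['score'],ray(S,r['at'][1]*512,r['at'][0]*384,0))
s=st(); print(s['ft_torque'],job.sign_off())
```

```text
146 [0.05411126 0.05790625 0.06003213]
loupe 0.59 [ 4.36154762e-01 -1.15870699e-01 -5.55111512e-17]
gauge_weight 0.69 [ 0.57658045 -0.15828217  0.        ]
t 24.425 X,Y -1.4 -2.1 z 0.0721 phi 10.03 F [ 2.5 -4.3 13.8] q [-0.48  0.6  -0.27  1.78  0.21  0.79 -2.24]
the job is handed in; nothing more can be done
[-0.93780685 -0.2181198   0.10620441] None
```

I handed the job in at 24.4 s: the inner flap and then the outer flap are folded flat, and the bayonet cap is still gripped after being pushed down against its spring (about 14 N) and turned 94° clockwise; plunger depth and rotor angle are inferred from pose and force, and the loupe and weight were found in their starting places just before hand-in.

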